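Seat the taper plug in the plug-valve body

ROBOT

A 6-joint arm with a two-finger parallel gripper is mounted at the origin on a cart in front of the work surface, level with it; the furniture and walls round the work are solid. World frame = base frame: x ahead of the robot, y to its left, z up, the work surface at z = 0. Lengths are in m, angles in rad, forces in N, time in s.
With the tool pointing down it reaches from about 0.325 to 0.9 m from the base axis. Payload 3.5 kg.
Tool frame: the origin (TCP) lies at the very end of the fingers, on their centre line; the grasp point (between the pads) lies 19 mm behind it; z points along the fingers, y is the direction in which the jaws open and shut (so a half turn about z gives the same grasp; the last joint's range is limited). The gripper opens to 85 mm and grips with 20 to 120 N. Pads are 22 mm wide; open, the fingers measure 114 mm over their backs; the gripper's body (76 mm by 85 mm) begins 54 mm behind the grasp point. The pads swing forward as they close: fully open they stand 13 mm farther back than shut.
Start: joints at [1.124, 0.276, -0.026, 1.268, 0, 1.467], TCP at [0.211, 0.588, 0.231] pointing down, gripper open.
Joint ranges: [-3.12, 3.12], [-0.85, 1.88], [-1.08, 1.24], [-1.95, 2.15], [-1.57, 1.53], [-3.14, 3.14]. Speed limits (rad/s): [2.57, 2.57, 3.14, 3.14, 3.14, 3.14].

INTERFACE

Orientations are given as a unit quaternion [w, x, y, z].
In Python, from cell import * gives the robot as it stands.
- The arm moves only by the tool step_arm, never from a script. Its argument "rows" is text: rows parted by semicolons, each of 7 numbers parted by spaces: the turn, a rotation vector about the world's x, y, z in rad, then the shift along the world's x, y, z in mm, then the finger opening in mm, from 0 to 85.4. A call has exactly 8 rows; each row shifts and turns the pose as measured when the row begins; what a row does not reach is not made up. A row lasts 1/10 s, in which the tool goes at most 50 mm and 8.59 degrees, less where a joint would pass 70% of its speed; a pose out of reach is approached as far as the arm can. A call with a gripper value outside its range is refused whole. The fingers move at their own pace and stop on an object; the grip force is fixed at half the most. Time passes only in rows, so rows that do not move let the fingers close, or fill a call up. It gives the time, the measured TCP pose, the force and the opening at its end, in the units of the state.
- observe(): the state, without advancing time (a new reading comes with each control period).
- grab_frame(name): name is "scene" or "top" or "wrist"; returns the picture (480x640x3 uint8, blue, green, red); there is no depth.
- calibration(name): a dict with "K" (3x3 intrinsics, pixels), "pose" (4x4, takes a point from camera to world coordinates). Camera axes: x right, y up, looking along -z (the intrinsics and any distortion apply to the point x, -y, -z); pixel columns grow to the right and rows downward; lengths in m; the calibration is good to about 2 mm. A picture is of the moment at which its call begins: read the wrist's pose just before it. calibration takes no time and is no camera call; for the wrist camera it gives the pose at the moment of the call.
- finish_job(): hands the job in, once; it reports no verdict.
Trained networks look in the newest picture that a camera, given by its name, has taken for a name from the list of things; names that differ only in an ending like _2 or _b are one class to them, and where a whole thing is asked for, a point or a joint stands for the part that bears it (a point fixed in the world has none). Each returns a list of dicts, best first, with "confidence" (0 to 1); they miss things now and then, are a little off and sometimes report something else, mostly with a low value. They report only what shows in the picture. A call takes as long as a camera call. They do not tell look-alikes from the thing itself.
- look_for(camera, thing): "xyz" ([x, y, z] in m, in the coordinates of the camera as it stood for that picture, good to about 4 mm: the middle of the surface that is visible of it).
- silhouettes(camera, thing): "pixels" (480x640 bool, what is visible of it).
- spot_point(camera, thing): "xyz" ([x, y, z] in m, in the coordinates of the camera as it stood for that picture, good to about 4 mm: a listed point, or the origin of a listed thing).
The state is a dict: "t": time; "q": joint angles; "joint_vel": joint speeds; "joint_efforts": joint torques, N m; "position": TCP position; "tool_rot": TCP orientation; "force": force on the tool from outside, world axes, zero at the start; "moment": the same for the moment, N m; "gripper_width": finger opening in m.
Only numpy, scipy, OpenCV 4.12 (cv2) and the standard library are available. Lean on these libraries where they do the work, as an engineer would, in place of code of your own. Each camera call takes 0.05 s, during which the arm holds its last target. There are 200 camera calls.

TASK

Fit the brass tapered plug into the open tapered bore of the blue valve body: hold it by its square stem, lower it small end first into the bore, and let go once it is inside so that it centres itself, fully home and upright. Do not drop it in from above. Leave the dark steel straight plug, which belongs to another valve, where it stands.

Things in the scene. Friction and masses are not known exactly. Their poses are not given: they have to be found in the camera images.
- taper_plug: Brass valve plug, 0.3 to 0.6 kg, loose, upright on its small end. A solid cone 52 mm tall, 28 mm in diameter at the bottom, 56 mm at its flat shoulder; on that a square stem 22 x 22 mm, 37 mm tall, top at 89 mm. Origin: centre of the underside (small end); z up along the plug, x and y square to the stem's faces. Grip the stem from above across two faces.
- straight_plug: Dark steel plug, the wrong one: a straight cylinder 48 mm in diameter and 52 mm tall with the same square stem (22 x 22 x 37 mm) on top; loose, 0.45 kg, upright. Origin: centre of the underside, z up. Its place and that of the brass plug may be swapped.
- valve_body: Blue valve body, fixed to the bench on a dark steel foot 96 x 78 x 12 mm, with two pipe ports sticking out to its +y and -y sides (132 mm over the ports, up to 57 mm high). Origin: centre of the foot's underside on the bench, z up along the bore.
- bore_mouth (a point): Centre of the bore's open upper end, 68 mm above the bench; axes as the valve body's. The bore is a vertical cone with the brass plug's taper (15 degrees a side): 54 mm in diameter at the mouth, 24 mm at 56 mm below; rim 80 mm over all. With the brass plug home, its small end lies about 48 mm below the mouth, its shoulder about 4 mm above. Its turn about the vertical does not matter.
Not all that is in view belongs to the job. Of the things that look like the taper_plug, the larger one is meant.

How it is judged:
On the way:
1. the brass plug's small end is at least 5 mm below the bore's mouth, inside the bore, while the fingers still hold the plug (z of taper_plug in the frame of bore_mouth below -0.005 m and horizontal distance between taper_plug and bore_mouth below 0.02 m and contact force between the fingers and taper_plug above 1 N), for 0.1 s.
At the end, for the whole second after the job is handed in: The brass plug rests in the bore of the valve body, its small end at least 38 mm below the mouth (about 48 mm when home), within 10 mm of the bore's axis, upright within 10 degrees, at rest; the dark steel straight plug is within 50 mm of where it stood (z of taper_plug in the frame of bore_mouth below -0.038 m and horizontal distance between taper_plug and bore_mouth below 0.01 m and angle between taper_plug's own z axis and vertical below 0.175 rad and linear speed of taper_plug below 0.02 m/s and distance of straight_plug from where it was at the start of the episode below 0.05 m); the robot touches nothing.
It fails at once if the dark steel straight plug is moved by more than 50 mm (distance of straight_plug from where it was at the start of the episode above 0.05 m).
It also fails if it takes over 38 s, if anything falls off the work surface, if the arm or the gripper's body presses on something with over 40 N, if the wrist force passes 120 N, or if a joint passes its speed limit or range.

## Working session

There is one attempt and no reset: what is moved stays moved. The work goes in short steps, Python scripts to look and compute and a tool call to move; the robot and the scene stay as the last step left them, time stands still between calls to the robot, and variables do not carry over. Pictures are saved under pics/ and viewed, on a budget of 10 in all, crops included, one or two more only if the job needs it, and the job is handed in when it is done.

Besides the shell and the picture viewer there is one more tool, called after "Emit:" as a command line: name --argument value ..., lists and objects as JSON in quotes. step_arm: Moves the arm, as the interface text tells. Its arguments: {"type":"object","properties":{"rows":{"type":"string"}},"required":["rows"]}

```bash
mkdir -p pics; cat > h.py <<'E'
from cell import *
import numpy as np, cv2
def W(cam,p):
    T=np.array(calibration(cam)["pose"]); return (T@np.r_[p,1])[:3]
def find(cam,things,f=spot_point):
    for t in things:
        for d in f(cam,t): print(cam,t,f.__name__,round(d["confidence"],2),W(cam,d["xyz"]).round(4))
E
python3 - <<'E'
from h import *
a=grab_frame("scene");b=grab_frame("top")
cv2.imwrite("pics/a.png",a);cv2.imwrite("pics/b.png",b)
for c in("scene","top"): find(c,["taper_plug","straight_plug","valve_body","bore_mouth"])
s=observe();print(s["t"],s["position"],s["tool_rot"],s["force"],s["gripper_width"])
E
```

```text
scene taper_plug call 0.6 [ 0.4471  0.131  -0.0025]
scene taper_plug call 0.59 [ 0.5749 -0.0583  0.0046]
scene straight_plug call 0.95 [0.4306 0.0262 0.0007]
scene valve_body call 0.76 [ 0.4375 -0.362   0.0031]
scene bore_mouth call 0.89 [ 0.4431 -0.3606  0.067 ]
top taper_plug call 0.74 [ 5.7e-01 -5.6e-02 -1.0e-04]
top taper_plug call 0.71 [0.4453 0.1341 0.0013]
top straight_plug call 0.9 [0.4268 0.0213 0.0032]
top valve_body call 0.94 [ 0.432  -0.3577  0.0039]
0.5 [0.21065452 0.58840344 0.23127989] [-1.05006613e-05  1.71060787e-01  9.85260476e-01 -2.49998919e-05] [-0.92163129  0.05856301 -0.23262661] 0.0855001751335635
```

View pics/a.png

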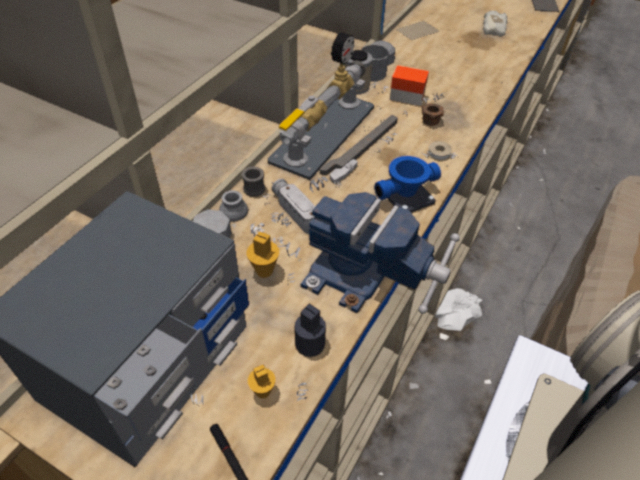

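View pics/b.png

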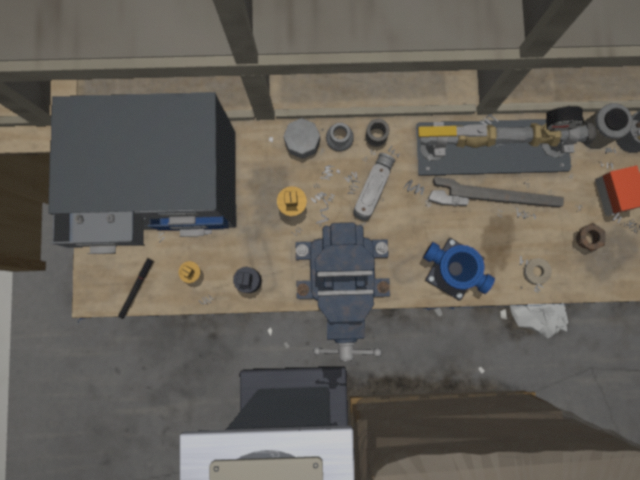

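The larger brass plug is the one by the cabinet at top px (292,202), about (0.572, -0.057). The smaller look-alike is at px (190,272), the steel plug at (247,280), and the bore at (462,266). A vise stands between them. I'll pull in and go round the cabinet.

Emit:
step_arm --rows "0 0 0 5 -25 20 85; 0 0 0 5 -30 20 85; 0 0 0 5 -30 20 85; 0 0 0 5 -30 20 85; 0 0 0 5 -30 20 85; 0 0 0 5 -30 20 85; 0 0 0 5 -30 20 85; 0 0 0 5 -30 20 85"

```text
t: 1.3
position: [0.2493, 0.346, 0.3923]
tool_rot: [-0.001, 0.168, 0.986, -0.003]
force: [1.1, 0.4, -0.6]
gripper_width: 0.0854
```

Emit:
step_arm --rows "0 0 0 15 -40 0 85; 0 0 0 15 -40 0 85; 0 0 0 15 -40 0 85; 0 0 0 15 -40 0 85; 0 0 0 15 -40 0 85; 0 0 0 15 -40 0 85; 0 0 0 15 -40 0 85; 0 0 0 15 -40 0 85"

```text
t: 2.1
position: [0.3712, 0.0155, 0.3999]
tool_rot: [0.008, 0.165, 0.986, 0.003]
force: [0.8, 0.7, 0.4]
gripper_width: 0.0851
```

Emit:
step_arm --rows "0 0 0 30 -10 -10 85; 0 0 0 30 -10 -10 85; 0 0 0 30 -10 -20 85; 0 0 0 30 -10 -20 85; 0 0 0 30 -10 -25 85; 0 0 0 20 -10 -25 85; 0 0 0 15 -7 -25 85; 0 0 0 0 0 0 85"

```text
t: 2.9
position: [0.5652, -0.0624, 0.2628]
tool_rot: [0.013, 0.172, 0.985, 0.002]
force: [-1.5, 0.3, -0.1]
gripper_width: 0.085
```

```bash
python3 - <<'E'
from h import *
a=grab_frame("wrist");cv2.imwrite("pics/c.png",a)
find("wrist",["taper_plug"]); find("wrist",["taper_plug"],look_for)
s=observe();print(s["t"],s["position"],s["tool_rot"]); print(np.array(calibration("wrist")["pose"]).round(3))
E
```

```text
wrist taper_plug call 0.96 [ 0.5741 -0.0618  0.0029]
wrist taper_plug call 0.91 [0.446  0.1325 0.0027]
wrist taper_plug call 0.9 [ 0.5724 -0.0592  0.0592]
wrist taper_plug call 0.68 [0.4532 0.124  0.0408]
3.05 [ 0.56584543 -0.06185231  0.26808224] [0.01674158 0.17126263 0.98508075 0.00217779]
[[ 0.337 -0.889 -0.31   0.49 ]
 [ 0.942  0.321  0.102 -0.037]
 [ 0.009 -0.326  0.945  0.408]
 [ 0.     0.     0.     1.   ]]
```

View pics/c.png

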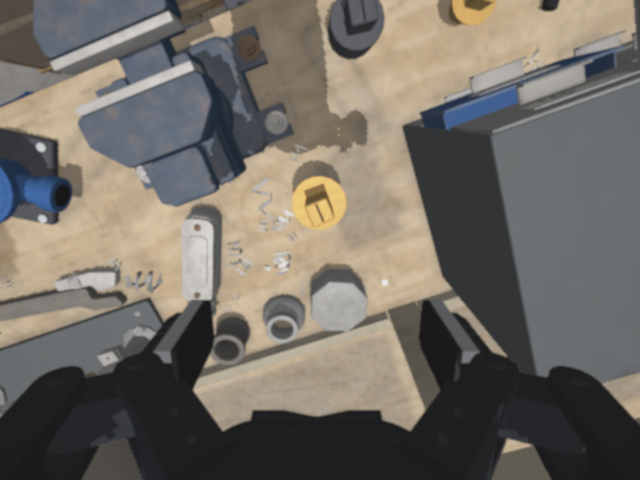

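The wrist view shows the big brass plug at px (319,203), with the stem turned slightly in the picture. The cabinet is to its right with enough clearance. I'll zoom in to get the stem's turn.

```bash
python3 - <<'E'
import cv2
a=cv2.imread("pics/c.png")[168:238,280:360]
cv2.imwrite("pics/d.png",cv2.resize(a,None,fx=8,fy=8,interpolation=cv2.INTER_CUBIC))
E
```

```text
(no output)
```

View pics/d.png

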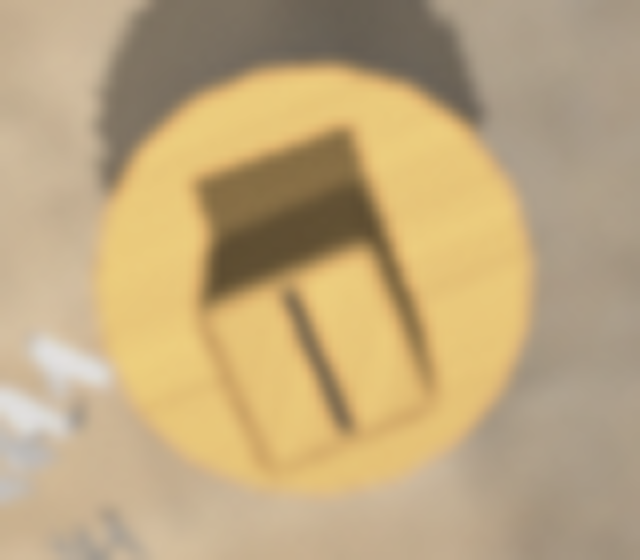

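The stem's top face has corners at crop px (205,308), (370,240), (435,400) and (275,472). I'll back-project these at z = 0.089.

```bash
cat >> h.py <<'E'
def ray(cam,px,z):
    c=calibration(cam);K=np.array(c["K"]);T=np.array(c["pose"])
    d=np.linalg.inv(K)@[px[0],px[1],1]; d=T[:3,:3]@[d[0],-d[1],-d[2]]; o=T[:3,3]
    return (o+d*(z-o[2])/d[2])
def tool():
    from scipy.spatial.transform import Rotation as R
    s=observe();q=s["tool_rot"];M=R.from_quat([*q[1:],q[0]]).as_matrix()
    print("t",round(s["t"],2),"tcp",np.round(s["position"],4),"z",M[:,2].round(3),"jaw deg",np.degrees(np.arctan2(M[1,1],M[0,1])).round(1),"F",np.round(s["force"],1),"w",round(s["gripper_width"],4))
E
python3 - <<'E'
from h import *
P=np.array([ray("wrist",(280+u/8,168+v/8),.089) for u,v in[(205,308),(370,240),(435,400),(275,472)]])[:,:2]
print(P.round(4),P.mean(0).round(4))
for i in range(4):
    e=P[(i+1)%4]-P[i];print(np.hypot(*e).round(4),np.degrees(np.arctan2(e[1],e[0])).round(1))
tool()
E
```

```text
[[ 0.5638 -0.0699]
 [ 0.5627 -0.0494]
 [ 0.5832 -0.0485]
 [ 0.5852 -0.069 ]] [ 0.5737 -0.0592]
0.0206 93.1
0.0206 2.5
0.0206 -84.6
0.0214 -177.6
t 3.05 tcp [ 0.5658 -0.0619  0.2681] z [ 0.034 -0.001 -0.999] jaw deg 70.3 F [ 0.2 -0.3  0.6] w 0.0848
```

```bash
python3 - <<'E'
from h import *
for n,p,z in[("vise rear .1",(185,200),.1),("vise right .1",(240,150),.1),("cab bottom corner",(440,270),0),("cab top edge .25",(492,135),.25),("cab top .2",(492,135),.2),("can",(340,300),.06)]: print(n,ray("wrist",p,z).round(3))
E
```

```text
vise rear .1 [ 0.52  -0.167  0.1  ]
vise right .1 [ 0.496 -0.104  0.1  ]
cab bottom corner [0.719 0.052 0.   ]
cab top edge .25 [0.524 0.033 0.25 ]
cab top .2 [0.535 0.055 0.2  ]
can [ 0.683 -0.074  0.06 ]
```

Emit:
step_arm --rows "0 0.01 0.1 1 1 -10 85; 0 0.01 0.1 1 1 -10 85; 0 0.01 0.1 1 0 -10 85; 0 0 0.1 1 0 -10 85; 0 0 0 1 0 -10 85; 0 0 0 1 0 -10 85; 0 0 0 1 0 -10 85; 0 0 0 0 0 0 85"

```text
t: 3.85
position: [0.5756, -0.058, 0.2119]
tool_rot: [0.013, -0.035, 0.999, 0.001]
force: [0.1, 0.3, -0.1]
gripper_width: 0.0853
```

```bash
python3 - <<'E'
from h import *
a=grab_frame("wrist");cv2.imwrite("pics/e.png",a)
find("wrist",["taper_plug"]);tool()
E
```

```text
wrist taper_plug call 0.8 [ 0.4454  0.1324 -0.0011]
wrist taper_plug call 0.56 [ 0.5748 -0.062   0.0021]
t 3.95 tcp [ 0.5764 -0.0582  0.2131] z [ 0.028  0.002 -1.   ] jaw deg 94.0 F [ 0.9 -0.6 -0.1] w 0.0847
```

View pics/e.png

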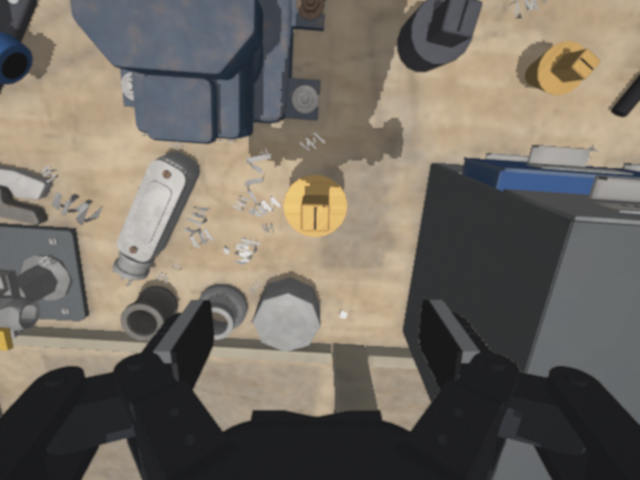

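The stem is now square to the jaws: its top face is centred at about px (315,218). The cabinet face is well clear on the right.

```bash
python3 - <<'E'
from h import *
print(ray("wrist",(315.3,218),.089).round(4), ray("wrist",(316,206),.052).round(4));tool()
E
```

```text
[ 0.5718 -0.0597  0.089 ] [ 0.5713 -0.0593  0.052 ]
t 3.95 tcp [ 0.5764 -0.0582  0.2131] z [ 0.028  0.002 -1.   ] jaw deg 94.0 F [ 0.9 -0.6 -0.1] w 0.0847
```

Emit:
step_arm --rows "0 0.03 0 -1 0 -15 85; 0 0.03 0 -1 0 -15 85; 0 0.01 0 0 0 -15 85; 0 0.01 0 0 0 -15 85; 0 0 0 0 0 -10 85; 0 0 0 0 0 -10 85; 0 0 0 0 0 -5 85; 0 0 0 0 0 0 85"

```text
t: 4.75
position: [0.5733, -0.0582, 0.119]
tool_rot: [-0.031, -0.034, 0.999, 0.002]
force: [-0.3, -0.0, 1.1]
gripper_width: 0.0854
```

```bash
python3 - <<'E'
from h import *
tool()
E
```

```text
t 4.75 tcp [ 0.5733 -0.0582  0.119 ] z [-0.062  0.003 -0.998] jaw deg 93.9 F [-0.3 -0.   1.1] w 0.0854
```

Emit:
step_arm --rows "0 -0.03 0 0 0 -5 85; 0 -0.02 0 0 0 -5 85; 0 0 0 0 -1 -5 85; 0 0 0 0 0 -5 85; 0 0 0 0 0 -5 85; 0 0 0 0 0 -5 85; 0 0 0 0 0 0 85; 0 0 0 0 0 0 85"

```text
t: 5.55
position: [0.576, -0.0598, 0.0901]
tool_rot: [-0.003, -0.034, 0.999, 0.001]
force: [-1.2, 0.1, -0.1]
gripper_width: 0.0848
```

```bash
python3 - <<'E'
from h import *
tool()
E
```

```text
t 5.55 tcp [ 0.576  -0.0598  0.0901] z [-0.006  0.001 -1.   ] jaw deg 93.9 F [-1.2  0.1 -0.1] w 0.0848
```

Emit:
step_arm --rows "0 0 0 -1 0 -6 85; 0 0 0 -1 0 -6 85; 0 0 0 -1 0 -6 85; 0 0 0 0 0 -6 85; 0 0 0 0 0 -5 85; 0 0 0 0 0 0 60; 0 0 0 0 0 0 40; 0 0 0 0 0 0 15"

```text
t: 6.35
position: [0.5725, -0.0598, 0.0581]
tool_rot: [-0.003, -0.034, 0.999, 0.001]
force: [0.4, -0.6, 0.3]
gripper_width: 0.0433
```

Emit:
step_arm --rows "0 0 0 0 0 0 15; 0 0 0 0 0 0 15; 0 0 0 0 0 0 15; 0 0 0 0 0 0 15; 0 0 0 0 0 0 15; 0 0 0 0 0 0 15; 0 0 0 0 0 2 15; 0 0 0 0 0 5 15"

```text
t: 7.15
position: [0.571, -0.0594, 0.0641]
tool_rot: [-0.005, -0.034, 0.999, 0.001]
force: [-0.6, 0.2, -4.4]
gripper_width: 0.021
```

Emit:
step_arm --rows "0 0 0 0 0 15 15; 0 0 0 0 0 30 15; 0 0 0 0 0 35 15; 0 0 0 0 0 35 15; 0 0 0 0 0 35 15; 0 0 0 0 0 35 15; 0 0 0 0 0 35 15; 0 0 0 0 0 30 15"

```text
t: 7.95
position: [0.5595, -0.0571, 0.3147]
tool_rot: [-0.016, -0.034, 0.999, 0.004]
force: [0.7, -0.1, -4.5]
gripper_width: 0.0209
```

```bash
python3 - <<'E'
from h import *
tool(); grab_frame("scene"); a=grab_frame("wrist");cv2.imwrite("pics/f.png",a)
find("wrist",["taper_plug","bore_mouth","valve_body"]);find("scene",["taper_plug","bore_mouth","valve_body","straight_plug"]);tool()
E
```

```text
t 7.95 tcp [ 0.5595 -0.0571  0.3147] z [-0.032  0.007 -0.999] jaw deg 93.9 F [ 0.7 -0.1 -4.5] w 0.0209
wrist taper_plug call 0.88 [ 0.4426  0.1327 -0.0065]
wrist taper_plug call 0.77 [ 0.5581 -0.0598  0.2554]
wrist bore_mouth call 0.77 [ 0.4349 -0.3606  0.0618]
wrist valve_body call 0.87 [ 0.4358 -0.363  -0.0113]
scene taper_plug call 0.94 [ 0.5591 -0.0559  0.2572]
scene taper_plug call 0.63 [ 0.4469  0.1338 -0.0035]
scene bore_mouth call 0.74 [ 0.5573 -0.055   0.2603]
scene bore_mouth call 0.65 [ 0.4408 -0.3625  0.0723]
scene valve_body call 0.7 [ 0.4401 -0.3611  0.0022]
scene straight_plug call 0.65 [0.429  0.0267 0.001 ]
t 8.4 tcp [ 0.5587 -0.0569  0.3105] z [-0.037  0.008 -0.999] jaw deg 93.9 F [ 0.4  0.1 -3.5] w 0.021
```

View pics/f.png

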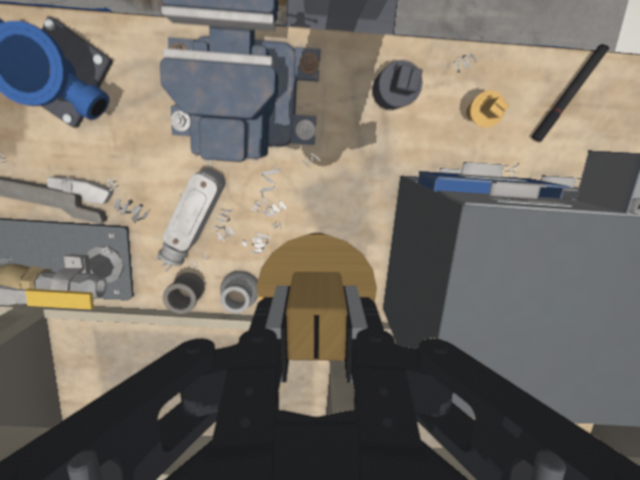

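The plug is held square and the bore is at about (0.438, -0.361). I'll carry the plug over the vise.

Emit:
step_arm --rows "0 -0.02 0 -10 -25 5 15; 0 -0.01 0 -15 -35 0 15; 0 0 0 -15 -40 0 15; 0 0 0 -15 -40 0 15; 0 0 0 -15 -40 0 15; 0 0 0 -15 -40 0 15; 0 0 0 -15 -40 0 15; 0 0 0 -10 -25 0 15"

```text
t: 9.2
position: [0.4411, -0.3453, 0.3044]
tool_rot: [-0.009, -0.039, 0.999, 0.009]
force: [-0.3, -0.5, -4.6]
gripper_width: 0.0208
```

Emit:
step_arm --rows "0 0 0 -3 -8 -10 15; 0 0 0 0 0 -15 15; 0 0 0 0 0 -20 15; 0 0 0 0 0 -20 15; 0 0 0 0 0 -20 15; 0 0 0 0 0 -15 15; 0 0 0 0 0 -10 15; 0 0 0 0 0 0 15"

```text
t: 10.0
position: [0.4332, -0.3498, 0.1792]
tool_rot: [-0.014, -0.037, 0.999, 0.016]
force: [-0.3, 0.0, -3.1]
gripper_width: 0.0208
```

```bash
python3 - <<'E'
from h import *
a=grab_frame("wrist");cv2.imwrite("pics/g.png",a); b=grab_frame("scene"); grab_frame("top")
for c in("wrist","scene","top"): find(c,["taper_plug","bore_mouth","valve_body"])
tool()
E
```

```text
wrist taper_plug call 0.96 [ 0.4362 -0.3539  0.1234]
wrist bore_mouth call 0.74 [ 0.4421 -0.3655  0.0708]
wrist valve_body call 0.87 [ 0.444  -0.3669  0.0023]
scene taper_plug call 0.97 [ 0.4327 -0.3463  0.1239]
scene taper_plug call 0.92 [ 0.4447  0.1303 -0.0031]
scene bore_mouth call 0.6 [ 0.44   -0.3617  0.0712]
scene valve_body call 0.81 [ 0.4356 -0.3651  0.0015]
top taper_plug call 0.76 [ 0.4249 -0.3465  0.1261]
top taper_plug call 0.54 [ 0.4425  0.1353 -0.    ]
top bore_mouth call 0.77 [ 0.4341 -0.3635  0.0706]
top valve_body call 0.71 [ 0.431  -0.3605  0.0044]
t 10.6 tcp [ 0.4345 -0.3521  0.1824] z [-0.025  0.027 -0.999] jaw deg 94.2 F [-0.5 -0.8 -4.6] w 0.0209
```

View pics/g.png

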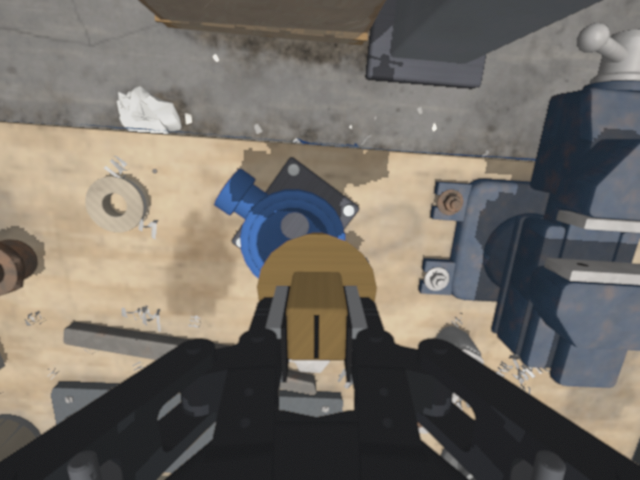

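The plug is held above and slightly to the right of the blue rim. The rim's left edge is at px (241,238) and its right edge at (347,238); the tool centre line is column 316. I'll check the bore position against the rim's outline.

```bash
python3 - <<'E'
from h import *
from scipy.optimize import least_squares
# rim outer outline points (picked in g.png) on z=.068, radius .040
px=[(241,238),(347,236),(294,190),(262,202),(326,202)]
P=np.array([ray("wrist",p,.068)[:2] for p in px]);print(P.round(4))
r=least_squares(lambda c:np.hypot(*(P-c).T)-.040,[.44,-.36]);print(r.x.round(4),(r.fun*1e3).round(1))
E
python3 - <<'E'
from h import *
im=cv2.imread("pics/g.png")
hsv=cv2.cvtColor(im,cv2.COLOR_BGR2HSV);m=cv2.inRange(hsv,(100,150,60),(130,255,255))
for y in (195,205,215,225,240,250): 
    x=np.flatnonzero(m[y,200:380])+200;print(y,x.min(),x.max())
for x in(285,294,303,315): print(x,np.flatnonzero(m[:,x]).min())
E
```

```text
[[ 0.4405 -0.4058]
 [ 0.4336 -0.326 ]
 [ 0.4015 -0.368 ]
 [ 0.412  -0.3909]
 [ 0.4087 -0.344 ]]
[ 0.4421 -0.3654] [ 0.4  0.3  0.6 -0.5 -0.4]
195 221 231
205 219 253
215 244 262
225 244 260
240 242 256
250 243 257Traceback (most recent call last):
  File "<stdin>", line 6, in <module>
    return umr_minimum(a, axis, None, out, keepdims, initial, where)
ValueError: zero-size array to reduction operation minimum which has no identity
```

Emit:
step_arm --rows "-0.02 -0.02 0 2 -3 -5 15; 0 0 0 1 -4 -5 15; 0 0 0 1 -3 -5 15; 0 0 0 0 0 -5 15; 0 0 0 0 0 -5 15; 0 0 0 0 0 0 15; 0 0 0 0 0 0 15; 0 0 0 0 0 0 15"

```text
t: 11.4
position: [0.4386, -0.3629, 0.1554]
tool_rot: [-0.003, -0.037, 0.999, 0.004]
force: [-0.9, -0.3, -3.7]
gripper_width: 0.0211
```

```bash
python3 - <<'E'
from h import *
tool()
E
```

```text
t 11.4 tcp [ 0.4386 -0.3629  0.1554] z [-0.007  0.008 -1.   ] jaw deg 94.2 F [-0.9 -0.3 -3.7] w 0.0211
```

Emit:
step_arm --rows "0 0 0 1 -1 -5 15; 0 0 0 1 -1 -8 15; 0 0 0 1 0 -8 15; 0 0 0 0 0 -8 15; 0 0 0 0 0 -8 15; 0 0 0 0 0 -8 15; 0 0 0 0 0 -6 15; 0 0 0 0 0 0 15"

```text
t: 12.2
position: [0.4415, -0.3645, 0.0993]
tool_rot: [-0.003, -0.037, 0.999, 0.005]
force: [-0.4, -0.6, -3.5]
gripper_width: 0.0212
```

```bash
python3 - <<'E'
from h import *
a=grab_frame("scene");cv2.imwrite("pics/i.png",cv2.resize(a[130:230,350:470],None,fx=5,fy=5,interpolation=cv2.INTER_CUBIC)); grab_frame("wrist")
for c in("scene","wrist"): find(c,["taper_plug","bore_mouth"])
tool()
E
```

```text
scene taper_plug call 0.71 [ 4.461e-01  1.331e-01 -2.000e-04]
scene taper_plug call 0.67 [ 0.4409 -0.3641  0.0442]
scene bore_mouth call 0.56 [ 0.4396 -0.3612  0.0707]
wrist taper_plug call 0.89 [ 0.4436 -0.3665  0.0485]
t 12.5 tcp [ 0.4427 -0.3658  0.1014] z [-0.004  0.006 -1.   ] jaw deg 94.2 F [ 0.2  1.  -3.3] w 0.0209
```

View pics/i.png

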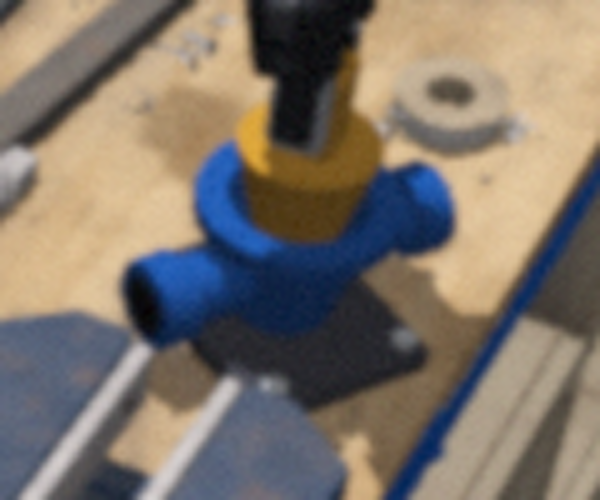

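The plug's small end is about 25 mm inside the bore with no contact load. I'll ease it further down.

Emit:
step_arm --rows "0 0 0 0 0 -3 15; 0 0 0 0 0 -3 15; 0 0 0 0 0 -3 15; 0 0 0 0 0 -3 15; 0 0 0 0 0 -2 15; 0 0 0 0 0 0 15; 0 0 0 0 0 0 15; 0 0 0 0 0 0 15"

```text
t: 13.3
position: [0.4429, -0.3656, 0.0869]
tool_rot: [-0.002, -0.037, 0.999, 0.003]
force: [0.1, 0.7, -4.2]
gripper_width: 0.0213
```

Emit:
step_arm --rows "0 0 0 0 0 -2 15; 0 0 0 0 0 -2 15; 0 0 0 0 0 0 15; 0 0 0 0 0 0 15; 0 0 0 0 0 0 15; 0 0 0 0 0 0 15; 0 0 0 0 0 0 15; 0 0 0 0 0 0 15"

```text
t: 14.1
position: [0.4425, -0.3645, 0.0827]
tool_rot: [-0.002, -0.037, 0.999, 0.004]
force: [-0.8, 0.9, -3.3]
gripper_width: 0.0216
```

Still hanging free, about 5 mm above home. I'll release, then withdraw straight up.

Emit:
step_arm --rows "0 0 0 0 0 0 30; 0 0 0 0 0 0 50; 0 0 0 0 0 0 85; 0 0 0 0 0 0 85; 0 0 0 0 0 0 85; 0 0 0 0 0 0 85; 0 0 0 0 0 0 85; 0 0 0 0 0 0 85"

```text
t: 14.9
position: [0.4459, -0.369, 0.0866]
tool_rot: [0.001, -0.037, 0.999, -0.0]
force: [-0.2, -0.6, -0.8]
gripper_width: 0.0852
```

Emit:
step_arm --rows "0 0 0 0 0 5 85; 0 0 0 0 0 15 85; 0 0 0 0 0 20 85; 0 0 0 0 0 25 85; 0 0 0 0 0 25 85; 0 0 0 0 0 25 85; 0 0 0 0 0 20 85; 0 0 0 0 0 0 85"

```text
t: 15.7
position: [0.4441, -0.3671, 0.2271]
tool_rot: [0.0, -0.037, 0.999, 0.001]
force: [-0.1, -0.6, 0.0]
gripper_width: 0.0852
```

```bash
python3 - <<'E'
from h import *
a=grab_frame("scene"); b=grab_frame("wrist")
cv2.imwrite("pics/j.png",np.hstack([cv2.resize(a[130:230,350:470],(480,400),interpolation=cv2.INTER_CUBIC),b[80:480,160:480]]))
for c in("scene","wrist"): find(c,["taper_plug","bore_mouth","straight_plug"])
tool()
E
```

```text
scene taper_plug call 0.98 [ 0.4486  0.1334 -0.003 ]
scene taper_plug call 0.68 [ 0.4416 -0.3626  0.0244]
scene bore_mouth call 0.67 [ 0.4399 -0.3612  0.0713]
scene bore_mouth call 0.18 [ 4.401e-01 -3.655e-01  4.000e-04]
scene straight_plug call 0.58 [4.291e-01 2.870e-02 2.000e-04]
wrist taper_plug call 0.63 [ 0.4365 -0.3641  0.0157]
t 16.1 tcp [ 0.4419 -0.3649  0.2219] z [-0.006  0.008 -1.   ] jaw deg 94.2 F [ 0.5  0.7 -0.4] w 0.085
```

View pics/j.png

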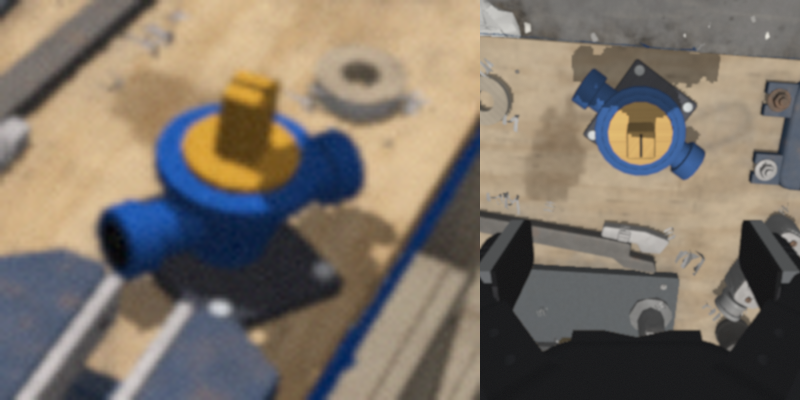

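The plug sits home, upright and concentric in the rim, with its shoulder just above it. The gripper is well clear. I'll hand in.

```bash
python3 -c "
from cell import *
print(finish_job())"
```

```text
the job is handed in; nothing more can be done
None
```

I gripped the larger brass plug across its square stem, carried it over the vise and lowered it small end first into the blue valve body's bore. I let go with its small end about 43 mm below the mouth, still hanging free, and it settled home. The job is handed in at about 16 s of robot time, well inside 38 s; no verdict is reported.

**Plug seated:** the final pictures show it upright and concentric in the rim, with its shoulder just above it. The networks put its small end 44 mm (scene camera) and 52 mm (wrist camera) below the mouth, against 48 mm when home. They put it about 1 to 6 mm from the bore axis.

**Steel plug and gripper:** the steel plug was found where it stood, within measuring error. The gripper was about 13 cm above the seated plug with no load on it.

**Disagreements:** the network readings scattered by a few millimetres, for the bore too. I relied mostly on the rim outline in the wrist view, which fitted to 0.6 mm or better. The scene camera twice gave a false second reading for the bore, which I ignored.

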